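# Kit a two-layer camera parts box

## Robot

A 7-joint arm with a two-finger parallel gripper is mounted at the origin on the work surface. World frame = base frame: x ahead of the robot, y to its left, z up, the work surface at z = 0. Lengths are in mm, angles in rad, forces in N, time in s.
With the tool pointing down it reaches from about 425 to 950 mm from the base axis. Payload 16.7 kg.
Tool frame: the origin (TCP) lies at the very end of the fingers, on their centre line; the grasp point (between the pads) lies 19 mm behind it; z points along the fingers, y is the direction in which the jaws open and shut (so a half turn about z gives the same grasp; the last joint's range is limited). The gripper opens to 94 mm and grips with 3 to 60 N. Pads are 16 mm wide; open, the fingers measure 119 mm over their backs; the gripper's body (75 mm by 177 mm) begins 78 mm behind the grasp point.
Start: joints at [-1.466, 0.426, 0.074, 1.606, -0.034, 1.111, -0.067], TCP at [169.487, 653.335, 178.567] pointing down, gripper open.
Joint ranges: [-2.85, 2.85], [-0.5, 2.14], [-1.23, 1.37], [0.21, 2.46], [-1.02, 4.16], [0.16, 2.05], [-2.73, 2.73]. Speed limits (rad/s): [1.89, 1.89, 2.39, 2.39, 3.01, 3.01, 3.01].

## Interface

Orientations are given as a rotation vector (axis times angle).
In Python, from plant import bot gives the robot as it stands.
- The arm moves only by the tool move_arm, never from a script. Its argument "steps" is a list of rows, each an object with "offset": the shift along the world's x, y, z in m, a list of three; "delta_rot": the turn, a rotation vector about the world's x, y, z in degrees, a list of three; "grip": the gripper command: -1 is shut, 1 is fully open, values between are in proportion. A call has 1 to 10 rows; each row is the pose to reach, as a shift and turn from the pose measured when the call began; what a row does not reach only later rows make up. A row lasts 1/10 s, in which the tool goes at most 50 mm and 8.59 degrees, less where a joint would pass 70% of its speed; a pose out of reach is approached as far as the arm can. A call with a gripper value outside its range is refused whole. The fingers move at their own pace and stop on an object; the grip force is fixed at half the most. Time passes only in rows, so rows that repeat a pose let the fingers close. It gives the time, the measured TCP pose, the force and the opening at its end, in the units of the state.
- bot.state(): the state, without advancing time (a new reading comes with each control period).
- bot.read_camera(name): name is "side" or "top" or "wrist"; returns the picture (384x512x3 uint8, red, green, blue); there is no depth.
- bot.get_calibration(name): a dict with "fx", "fy", "cx", "cy" (pixels), "rvec" (rotation vector, rad) and "tvec" (3), from world to camera coordinates, as OpenCV has them; the wrist camera has in their place "mount" (4x4, takes a point from camera to tool coordinates, whose origin is the TCP and whose axes are the flange's). Camera axes: x right, y down, z forward; pixel columns grow to the right and rows downward; lengths in mm; the calibration is good to about 2 mm. A picture is of the moment at which its call begins: read the wrist's pose just before it. get_calibration takes no time and is no camera call.
- bot.close_job(): hands the job in, once; it reports no verdict.
Trained networks look in the newest picture that a camera, given by its name, has taken for a name from the list of things; names that differ only in an ending like _2 or _b are one class to them, and where a whole thing is asked for, a point or a joint stands for the part that bears it (a point fixed in the world has none). Each returns a list of dicts, best first, with "p" (0 to 1); they miss things now and then, are a little off and sometimes report something else, mostly with a low value. They report only what shows in the picture. A call takes as long as a camera call. They do not tell look-alikes from the thing itself.
- bot.search_frame(label, camera): "centre" ([column, row] in pixels, amid what is visible of it).
- bot.cut_out(label, camera): "mask" (384x512 bool, what is visible of it) and "centre" ([column, row] in pixels, amid what is visible of it).
The state is a dict: "time_s": time; "joint_positions": joint angles; "joint_velocities": joint speeds; "tau": joint torques, N m; "eef_pos": TCP position; "tcp_rot": TCP orientation; "force": force on the tool from outside, world axes, zero at the start; "torque": the same for the moment, N m; "opening": opening from 0.0 (shut) to 1.0 (fully open).
Only numpy, scipy, OpenCV 4.12 (cv2) and the standard library are available. Lean on these libraries where they do the work, as an engineer would, in place of code of your own. Each camera call takes 0.05 s, during which the arm holds its last target. There are 200 camera calls.

## Task

Pack the grey kit box in two layers: lay the green circuit board flat in the bottom compartment at the orange-tag end and stand the brass barrel in the other bottom compartment, at the blue-tag end, then fit the white divider down into the box, flat on its ledges. After that set the clear dome, gently and without dropping it, dome up, in the middle of the divider's round grey pad above the board, and lay the black ring in the middle of the other pad, above the barrel.

Things in the scene. Friction and masses are not known exactly. Their poses are not given: they have to be found in the camera images.
- kit_box: Grey open box, fixed, 132 (x) x 230 (y) x 56 mm high. Origin: centre of underside, z up. Walls 4, floor 5 mm thick. A cross wall at y = 0 (6 mm, top at 45 mm) makes two bottom compartments, 124 (x) x 94 (y) mm, centred at y = +-50 mm. At each y end a 14 mm wide ledge, top at 45 mm, carries the divider with the cross wall; above it the inside is 124 x 222 mm, up to the rim.
- orange_tag: Orange block, 60 x 16 x 50 mm high, fixed against the outside of one y end of the box (either end, it varies): its centre is 123 mm from the box's centre along the box's y. Origin: centre of its underside. It marks the compartment for the board, whose centre is 73 mm from it.
- blue_tag: Blue block, same size as the orange tag, fixed against the other end of the box. Origin: centre of its underside. It marks the compartment for the barrel.
- board: Green circuit board on a black carrier, loose, flat: 40 (x) x 70 (y) x 14 mm thick, with small parts on top up to 19 mm. Origin: centre of its underside, z up. 60 g. Grip it across the 40 mm.
- barrel: Plain brass lens barrel, loose, an upright cylinder 32 mm in diameter and 32 mm high. Origin: centre of its underside, z up. 150 g.
- divider: White plate, loose, 114 (x) x 212 (y) x 5 mm, with a red upright grip in its middle, 12 (x) x 24 (y) mm, from 5 to 35 mm above the underside, and two round flush grey pads, 64 mm across, centred at x = 0, y = +-50 mm. Origin: centre of underside, z up. Goes in either way round, with 5 mm of play on each side. 160 g, balanced about the grip.
- dome: Clear half-round dome on a silver round mount, loose. The mount is a cylinder 52 mm in diameter and 16 mm high (grip it there); the dome on it is 45 mm wide and ends at 39.5 mm. Origin: centre of its underside, z up. 70 g.
- ring: Black flat ring, loose, outer diameter 50, inner 32, height 16 mm. Origin: centre of its underside, z up. 40 g.
Not all that is in view belongs to the job. There is more than one size of the barrel; the one meant has the size given above.

How it is judged (in metres and radians):
On the way, in this order (a step that is already met when the one before it is completed fails the run):
1. the board lies flat in the bottom compartment at the orange-tag end and the barrel stands in the one at the blue-tag end, both released, the divider not yet on (z of board in the frame of kit_box between 0.001 and 0.009 m and x of board in the frame of kit_box between -0.06 and 0.06 m and y of board in the frame of kit_box between -0.1 and 0.1 m and angle between each of board, barrel's own z axis and vertical below 0.08 rad and horizontal distance between board and orange_tag below 0.115 m and z of barrel in the frame of kit_box between 0.001 and 0.009 m and x of barrel in the frame of kit_box between -0.06 and 0.06 m and y of barrel in the frame of kit_box between -0.1 and 0.1 m and horizontal distance between barrel and blue_tag below 0.115 m and contact force between the fingers and board below 0.1 N and contact force between the fingers and barrel below 0.1 N and horizontal distance between divider and kit_box above 0.1 m), for 0.2 s.
2. the divider lies flat on its ledges in the box over both, released, with nothing on it yet (z of board in the frame of kit_box between 0.001 and 0.009 m and x of board in the frame of kit_box between -0.06 and 0.06 m and y of board in the frame of kit_box between -0.1 and 0.1 m and angle between each of board, barrel, divider's own z axis and vertical below 0.08 rad and horizontal distance between board and orange_tag below 0.115 m and z of barrel in the frame of kit_box between 0.001 and 0.009 m and x of barrel in the frame of kit_box between -0.06 and 0.06 m and y of barrel in the frame of kit_box between -0.1 and 0.1 m and horizontal distance between barrel and blue_tag below 0.115 m and z of divider in the frame of kit_box between 0.041 and 0.049 m and x of divider in the frame of kit_box between -0.012 and 0.012 m and y of divider in the frame of kit_box between -0.012 and 0.012 m and angle between the y axis of divider and the y axis of kit_box, either way round below 0.12 rad and contact force between the fingers and divider below 0.1 N and horizontal distance between each of dome, ring and divider above 0.1 m), for 0.2 s.
At the end, for the whole second after the job is handed in: Board flat (0.08 rad) on the orange-end floor, barrel upright on the blue-end floor; divider on its ledges (4 mm high, 12 mm sideways, turned under 0.12 rad); dome on the pad over the board, ring on the one over the barrel, within 15 mm of pad centres in x and y; all released, at rest (z of board in the frame of kit_box between 0.001 and 0.009 m and x of board in the frame of kit_box between -0.06 and 0.06 m and y of board in the frame of kit_box between -0.1 and 0.1 m and angle between each of board, barrel, divider, dome, ring's own z axis and vertical below 0.08 rad and horizontal distance between each of board, dome and orange_tag below 0.115 m and z of barrel in the frame of kit_box between 0.001 and 0.009 m and x of barrel in the frame of kit_box between -0.06 and 0.06 m and y of barrel in the frame of kit_box between -0.1 and 0.1 m and horizontal distance between each of barrel, ring and blue_tag below 0.115 m and z of divider in the frame of kit_box between 0.041 and 0.049 m and x of divider in the frame of kit_box between -0.012 and 0.012 m and y of divider in the frame of kit_box between -0.012 and 0.012 m and angle between the y axis of divider and the y axis of kit_box, either way round below 0.12 rad and x of dome in the frame of divider between -0.015 and 0.015 m and (y of dome in the frame of divider between 0.035 and 0.065 m or y of dome in the frame of divider between -0.065 and -0.035 m) and z of dome in the frame of divider between 0.001 and 0.009 m and x of ring in the frame of divider between -0.015 and 0.015 m and (y of ring in the frame of divider between 0.035 and 0.065 m or y of ring in the frame of divider between -0.065 and -0.035 m) and z of ring in the frame of divider between 0.001 and 0.009 m and linear speed of each of board, barrel, divider, dome, ring below 0.02 m/s and angular speed of each of board, barrel, divider, dome, ring below 0.2 rad/s and contact force between the fingers and board below 0.1 N and contact force between the fingers and barrel below 0.1 N and contact force between the fingers and divider below 0.1 N and contact force between the fingers and dome below 0.1 N and contact force between the fingers and ring below 0.1 N); the robot touches nothing.
It fails at once if the dome is dropped: it moves at more than 0.7 m/s (a free fall of about 25 mm) while the fingers do not hold it (linear speed of dome above 0.7 m/s and contact force between the fingers and dome below 0.1 N).
It also fails if it takes over 122 s, if anything falls off the work surface, if the arm or the gripper's body presses on something with over 40 N, if the wrist force passes 120 N, or if a joint passes its speed limit or range.

## Working session

There is one attempt and no reset: what is moved stays moved. The work goes in short steps, Python scripts to look and compute and a tool call to move; the robot and the scene stay as the last step left them, time stands still between calls to the robot, and variables do not carry over. Pictures are saved under pics/ and viewed, about 12 in all and at most 16, crops included, and the job is handed in when it is done.

Besides the shell and the picture viewer there is one more tool, called after "Call:" by a JSON object that holds its "op" and its "data". move_arm: Moves the arm, as the interface text tells. Its arguments: {"type":"object","properties":{"steps":{"type":"array","items":{"type":"object","properties":{"offset":{"type":"array","items":{"type":"number"}},"delta_rot":{"type":"array","items":{"type":"number"}},"grip":{"type":"number"}}}}},"required":["steps"]}

```bash
mkdir -p pics; ls; python3 - <<'E'
from plant import bot
import cv2, numpy as np
s=bot.state(); print(s)
for c in ("top","side","wrist"):
    k=bot.get_calibration(c); print(c,k)
    im=bot.read_camera(c); cv2.imwrite(f"pics/{c}0.png",im[:,:,::-1])
    for n in ["kit_box","orange_tag","blue_tag","board","barrel","divider","dome","ring"]:
        print(n,[(np.round(d["centre"],1).tolist(),round(d["p"],2)) for d in bot.search_frame(n,c)])
E
```

```text
pics
{'time_s': 0.0, 'joint_positions': array([-1.46649602,  0.42671385,  0.07385756,  1.60660332, -0.03409169,
        1.11083095, -0.067079  ]), 'joint_velocities': array([ 0.0007974 , -0.00026437,  0.00020138, -0.00149456,  0.00053334,
       -0.0004261 , -0.00010919]), 'tau': array([ 5.85746930e-04, -9.35835171e+01,  3.66712801e+00, -4.54195654e+01,
       -4.87958780e-02,  2.03052390e-02,  1.46173447e-04]), 'eef_pos': array([169.40095269, 652.89840126, 177.88959525]), 'tcp_rot': array([-3.97611941e-01, -3.11626837e+00,  2.03350197e-03]), 'force': array([ 0.06190106, -0.01666369,  0.19998644]), 'torque': array([-0.00781899,  0.00260226, -0.01197122]), 'opening': 1.0026955395790356}
top {'fx': 421.12959360442215, 'fy': 421.12959360442215, 'cx': 259.70933734116164, 'cy': 189.8284114965899, 'rvec': array([ 2.20107499, -2.16594753,  0.06650519]), 'tvec': array([ -53.8767109 ,  542.20932339, 1125.27301968])}
kit_box [([296.4, 194.4], 0.79)]
orange_tag []
blue_tag [([253.4, 202.5], 0.48)]
board [([96.2, 179.5], 0.73)]
barrel [([428.0, 168.1], 0.81), ([389.9, 177.1], 0.42)]
divider [([1
[... 571 characters left out ...]
0.9, 284.0], 0.48)]
divider [([223.8, 148.4], 0.74)]
dome [([288.4, 305.0], 0.66), ([169.2, 120.0], 0.47)]
ring [([292.0, 310.3], 0.8), ([294.6, 241.1], 0.55)]
wrist {'fx': 338.261710708455, 'fy': 338.261710708455, 'cx': 257.29866281352133, 'cy': 194.04134988124636, 'mount': array([[-6.34078776e-04, -9.59168469e-01, -2.82834661e-01,
         8.26450230e+01],
       [ 9.99999733e-01, -7.11049853e-04,  1.69491221e-04,
        -3.62385332e-01],
       [-3.63680179e-04, -2.82834478e-01,  9.59168664e-01,
        -2.05368425e+02],
       [ 0.00000000e+00,  0.00000000e+00,  0.00000000e+00,
         1.00000000e+00]])}
kit_box []
orange_tag []
blue_tag []
board []
barrel []
divider []
dome []
ring []
```

```bash
python3 - <<'E'
import cv2
a=cv2.imread("pics/top0.png");b=cv2.imread("pics/side0.png")
cv2.imwrite("pics/a0.png",cv2.resize(a[100:290],(800,297),interpolation=cv2.INTER_CUBIC))
cv2.imwrite("pics/c0.png",cv2.resize(b,(800,600),interpolation=cv2.INTER_CUBIC))
E
```

```text
(no output)
```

View pics/top0.png

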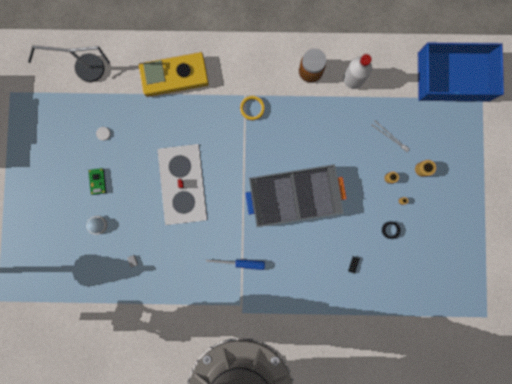

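View pics/c0.png

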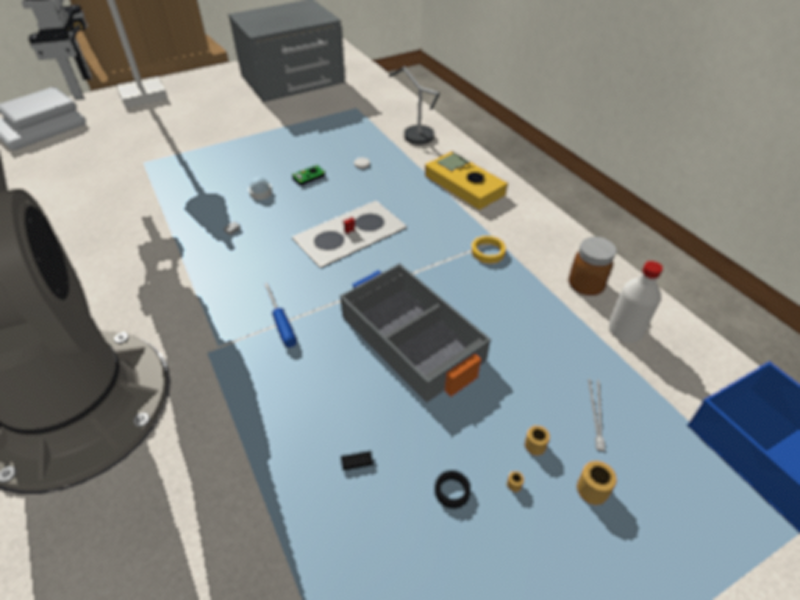

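The top view shows board (97,181), dome (97,225), divider (182,184), box (296,195) with blue tag left and orange tag right. It also shows three brass barrels, (426,168), (392,177) and (404,201), and the ring at (391,230). Next I'll measure sizes to pick the right barrel.

```bash
cat > h.py <<'E'
from plant import bot
import cv2, numpy as np
from scipy.spatial.transform import Rotation as R
def cam(name):
    k=bot.get_calibration(name)
    if "mount" in k:
        s=bot.state(); T=np.eye(4); T[:3,:3]=R.from_rotvec(s["tcp_rot"]).as_matrix(); T[:3,3]=s["eef_pos"]
        W=T@k["mount"]; Rc,c=W[:3,:3],W[:3,3]
    else:
        Rm=R.from_rotvec(k["rvec"]).as_matrix(); Rc=Rm.T; c=-Rm.T@k["tvec"]
    return k,Rc,c
def world(px,z,K):
    k,Rc,c=K; px=np.atleast_2d(px).astype(float)
    d=np.c_[(px[:,0]-k["cx"])/k["fx"],(px[:,1]-k["cy"])/k["fy"],np.ones(len(px))]@Rc.T
    return c+d*((z-c[2])/d[:,2])[:,None]
def pix(P,K):
    k,Rc,c=K; q=(np.atleast_2d(P)-c)@Rc
    return np.c_[q[:,0]/q[:,2]*k["fx"]+k["cx"],q[:,1]/q[:,2]*k["fy"]+k["cy"]]
def rect(mask,z,K):
    "min area rect of mask outline mapped to plane z: centre, sizes, yaw of long side (deg)"
    c=max(cv2.findContours(mask.astype(np.uint8),cv2.RETR_EXTERNAL,cv2.CHAIN_APPROX_NONE)[0],key=cv2.contourArea)[:,0]
    w=world(c,z,K)[:,:2].astype(np.float32); b=cv2.boxPoints(cv2.minAreaRect(w))
    e=b[1]-b[0],b[2]-b[1]; L=[np.linalg.norm(v) for v in e]; v=e[int(np.argmax(L))]
    return np.round(b.mean(0),1),np.round(L,1),round(float(np.degrees(np.arctan2(v[1],v[0])))%180,1)
E
python3 - <<'E'
from h import *
bot.read_camera("top");K=cam("top");print(K[2])
for n,z in dict(kit_box=56,orange_tag=50,blue_tag=50,board=14,barrel=32,divider=5,dome=16,ring=16).items():
    for d in bot.cut_out(n,"top"): print(n,round(d["p"],2),np.round(d["centre"]),world(d["centre"],z,K)[0].round(1),*rect(d["mask"],z,K))
print("barrels",world([[392,177],[426,168],[404,201]],16,K).round())
E
```

```text
[ 465.60083927  -53.66697911 1159.08098638]
kit_box 0.88 [297. 195.] [ 527.6 -143.9   56. ] [ 528.9 -139.1] [230.4 132.1] 100.1
blue_tag 0.42 [252. 203.] [506.3 -24.6  50. ] [506.9 -17.3] [17.8 57.2] 10.5
blue_tag 0.23 [389. 177.] [ 579.4 -385.1   50. ] [ 580.3 -391.4] [37.1 31.8] 90.9
board 0.61 [ 97. 178.] [567.6 401.8  14. ] [561.7 399.1] [46.6 69. ] 2.5
barrel 0.58 [427. 169.] [ 604.1 -492.3   32. ] [ 608.1 -486.2] [54.7 39. ] 109.3
barrel 0.57 [403. 200.] [ 522.2 -427.8   32. ] [ 519.6 -427.3] [24.  13.4] 90.9
barrel 0.47 [ 98. 224.] [442.3 385.4  32. ] [442.3 389.7] [56.4 50.6] 90.9
barrel 0.44 [ 98. 180.] [561.7 390.4  32. ] [559.7 394.3] [43.7 70.3] 7.5
divider 0.59 [183. 180.] [566.3 166.3   5. ] [558.7 169.8] [116.8 215. ] 7.5
divider 0.38 [ 99. 178.] [569.6 399.9   5. ] [562.3 404.6] [44.8 71.6] 8.8
dome 0.75 [ 98. 225.] [440.3 391.5  16. ] [443.3 394.6] [54.5 48.7] 90.9
ring 0.47 [389. 230.] [ 440.9 -395.1   16. ] [ 441.5 -399.7] [51.3 45.7] 90.9
barrels [[ 584. -404.   16.]
 [ 610. -497.   16.]
 [ 519. -437.   16.]]
```

Call:
{"op": "move_arm", "data": {"steps": [{"offset": [0.336,-0.255,0.02],"delta_rot": [0,0,20],"grip": 1},{"offset": [0.336,-0.255,0.02],"delta_rot": [0,0,20],"grip": 1},{"offset": [0.336,-0.255,0.02],"delta_rot": [0,0,20],"grip": 1},{"offset": [0.336,-0.255,0.02],"delta_rot": [0,0,20],"grip": 1},{"offset": [0.336,-0.255,0.02],"delta_rot": [0,0,20],"grip": 1},{"offset": [0.336,-0.255,0.02],"delta_rot": [0,0,20],"grip": 1},{"offset": [0.336,-0.255,0.02],"delta_rot": [0,0,20],"grip": 1},{"offset": [0.336,-0.255,0.02],"delta_rot": [0,0,20],"grip": 1},{"offset": [0.336,-0.255,0.02],"delta_rot": [0,0,20],"grip": 1},{"offset": [0.336,-0.255,0.02],"delta_rot": [0,0,20],"grip": 1}]}}

```text
time_s: 2.8
eef_pos: [509.0, 394.8, 198.8]
tcp_rot: [-0.14, 3.137, -0.001]
force: [0.5, -0.3, -0.1]
opening: 1.002
```

```bash
python3 - <<'E'
from h import *
K=cam("wrist");im=bot.read_camera("wrist");s=bot.state();print(s["eef_pos"],s["tcp_rot"],s["joint_positions"].round(2),np.abs(s["joint_velocities"]).max())
cv2.imwrite("pics/w1.png",im[:,:,::-1])
for n,z in dict(board=14,divider=5,dome=16).items():
    for d in bot.cut_out(n,"wrist"): print(n,round(d["p"],2),np.round(d["centre"]),world(d["centre"],z,K)[0].round(1),*rect(d["mask"],z,K))
E
```

```text
[506.82981039 396.89989356 198.56136763] [-1.44616142e-01  3.13801430e+00 -4.82305288e-04] [-0.88  0.36  0.15  1.66 -0.06  1.12  0.95] 0.03826119560969251
board 0.97 [261. 210.] [561.8 403.3  14. ] [560.4 404. ] [41.  74.4] 7.9
divider 0.74 [ 73. 181.] [547.4 172.4   5. ] [556.3 173.7] [115.7 212.3] 7.5
dome 0.72 [269. 109.] [441.4 400.9  16. ] [440.8 399.7] [50.3 49.1] 140.2
```

View pics/w1.png

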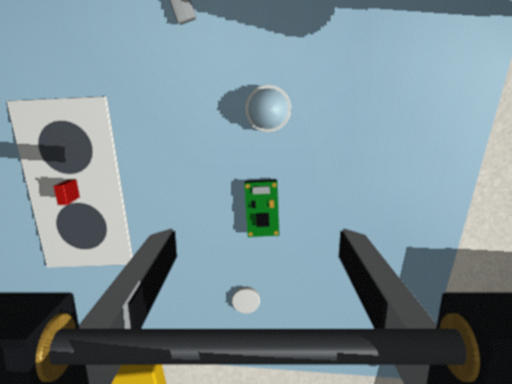

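View w1 (count 3) shows the board at (262,208), the dome at (269,108), the divider on the left with its red grip at (67,191), and a white decoy cap. The measured sizes match the ones given.

Call:
{"op": "move_arm", "data": {"steps": [{"offset": [0.0535,0.007,-0.1],"delta_rot": [0,0,2.3],"grip": 1},{"offset": [0.0535,0.007,-0.1],"delta_rot": [0,0,2.3],"grip": 1},{"offset": [0.0535,0.007,-0.1],"delta_rot": [0,0,2.3],"grip": 1},{"offset": [0.0535,0.007,-0.13],"delta_rot": [0,0,2.3],"grip": 1},{"offset": [0.0535,0.007,-0.16],"delta_rot": [0,0,2.3],"grip": 1},{"offset": [0.0535,0.007,-0.18],"delta_rot": [0,0,2.3],"grip": 1},{"offset": [0.0535,0.007,-0.19],"delta_rot": [0,0,2.3],"grip": 1},{"offset": [0.0535,0.007,-0.194],"delta_rot": [0,0,2.3],"grip": 1},{"offset": [0.0535,0.007,-0.194],"delta_rot": [0,0,2.3],"grip": 1},{"offset": [0.0535,0.007,-0.194],"delta_rot": [0,0,2.3],"grip": 1}]}}

```text
time_s: 4.0
eef_pos: [558.3, 407.1, 5.8]
tcp_rot: [-0.215, 3.134, 0.002]
force: [-0.7, 0.3, -0.5]
opening: 0.999
```

Call:
{"op": "move_arm", "data": {"steps": [{"offset": [0,0,0],"delta_rot": [0,0,0],"grip": -1},{"offset": [0,0,0],"delta_rot": [0,0,0],"grip": -1},{"offset": [0,0,0],"delta_rot": [0,0,0],"grip": -1},{"offset": [0,0,0],"delta_rot": [0,0,0],"grip": -1},{"offset": [0,0,0],"delta_rot": [0,0,0],"grip": -1},{"offset": [0,0,0],"delta_rot": [0,0,0],"grip": -1}]}}

```text
time_s: 4.6
eef_pos: [558.3, 407.1, 5.8]
tcp_rot: [-0.215, 3.134, 0.002]
force: [0.7, 0.0, -0.4]
opening: 0.526
```

Call:
{"op": "move_arm", "data": {"steps": [{"offset": [0,0,0],"delta_rot": [0,0,0],"grip": -1},{"offset": [0,0,0],"delta_rot": [0,0,0],"grip": -1},{"offset": [0,0,0],"delta_rot": [0,0,0],"grip": -1},{"offset": [0,0,0],"delta_rot": [0,0,0],"grip": -1}]}}

```text
time_s: 5.0
eef_pos: [558.3, 407.1, 5.7]
tcp_rot: [-0.215, 3.134, 0.002]
force: [-0.2, 0.2, -0.4]
opening: 0.185
```

```bash
python3 - <<'E'
from h import *
s=bot.state();print(s["eef_pos"],s["tcp_rot"],s["opening"],s["force"])
im=bot.read_camera("wrist");cv2.imwrite("pics/w2.png",im[:,:,::-1])
im=bot.read_camera("side");cv2.imwrite("pics/s2.png",cv2.resize(im[60:200,120:300,::-1],(720,560)))
E
```

```text
[558.33058968 407.1029482    5.72996879] [-2.15350028e-01  3.13351341e+00  1.97452022e-03] 0.18540133640686415 [-0.20960995  0.2225345  -0.43454465]
```

View pics/w2.png

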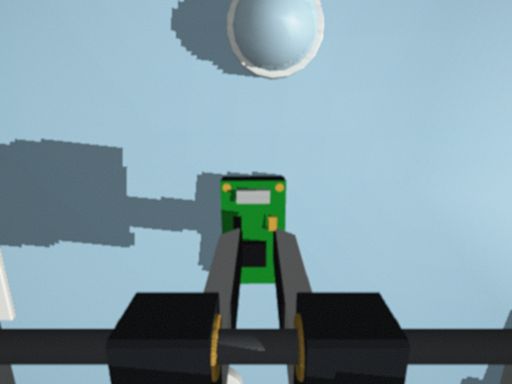

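View pics/s2.png

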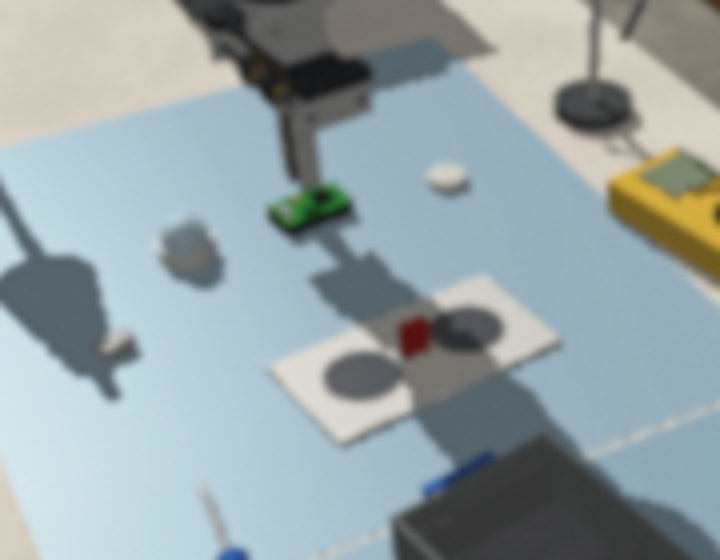

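The wrist view shows the board at (253,230) with the fingertips over it, not beside it. The side crop shows the fingers ending just above the board. So the real tips sit higher than the reported TCP, even though the camera sizes agree with the pose. I'll open and go down slowly, watching the force.

Call:
{"op": "move_arm", "data": {"steps": [{"offset": [0,0,0],"delta_rot": [0,0,0],"grip": 1},{"offset": [0,0,0],"delta_rot": [0,0,0],"grip": 1},{"offset": [0,0,0],"delta_rot": [0,0,0],"grip": 1},{"offset": [0,0,0],"delta_rot": [0,0,0],"grip": 1},{"offset": [0,0,0],"delta_rot": [0,0,0],"grip": 1},{"offset": [0,0,0],"delta_rot": [0,0,0],"grip": 1},{"offset": [0,0,-0.001],"delta_rot": [0,0,0],"grip": 1},{"offset": [0,0,-0.003],"delta_rot": [0,0,0],"grip": 1},{"offset": [0,0,-0.005],"delta_rot": [0,0,0],"grip": 1},{"offset": [0,0,-0.007],"delta_rot": [0,0,0],"grip": 1}]}}

```text
time_s: 6.1
eef_pos: [558.3, 407.0, -1.5]
tcp_rot: [-0.215, 3.134, 0.002]
force: [-0.5, -1.1, -0.2]
opening: 0.913
```

```bash
python3 - <<'E'
from h import *
s=bot.state();print(s["eef_pos"],s["opening"],s["force"])
im=bot.read_camera("wrist");cv2.imwrite("pics/w3.png",im[:,:,::-1])
K=cam("wrist");P=s["eef_pos"];Rt=R.from_rotvec(s["tcp_rot"]).as_matrix()
print(pix(P+np.array([[x,y,z] for x in(8,-8) for y in(-47,47) for z in (0,-19)])@Rt.T,K).round())
for d in bot.cut_out("board","wrist"): print(round(d["p"],2),d["centre"],[ (z,rect(d["mask"],z,K)) for z in (14,-5,30)])
E
```

```text
[558.27805937 407.01512631  -1.53731073] 0.9131178963468193 [-0.47325209 -1.06793576 -0.21339736]
[[185. 216.]
 [178. 227.]
 [331. 216.]
 [338. 227.]
 [186. 239.]
 [180. 251.]
 [329. 239.]
 [336. 251.]]
0.66 [251.9, 234.7] [(14, (array([558.9, 404.1], dtype=float32), array([40.3, 72.8], dtype=float32), 7.8)), (-5, (array([567.3, 405. ], dtype=float32), array([44.4, 80.1], dtype=float32), 7.8)), (30, (array([552. , 403.3], dtype=float32), array([36.9, 66.7], dtype=float32), 7.8))]
```

View pics/w3.png

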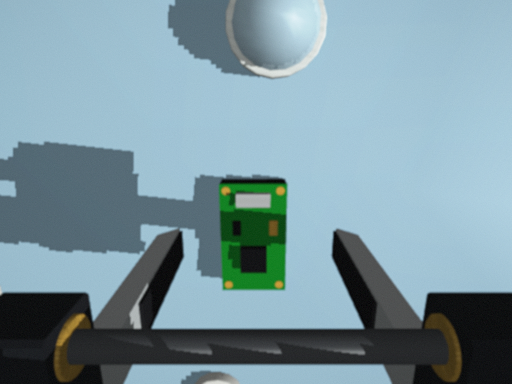

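View w3 has the tips at rows about 231 with a gap of 150 px for 86 mm. That puts them near depth 194 mm, so the real tips lie about 25 mm behind the reported TCP. There is no contact at z = -1.5, which agrees. I'll keep going down with small steps.

Call:
{"op": "move_arm", "data": {"steps": [{"offset": [0,0,-0.003],"delta_rot": [0,0,0],"grip": 1},{"offset": [0,0,-0.006],"delta_rot": [0,0,0],"grip": 1},{"offset": [0,0,-0.009],"delta_rot": [0,0,0],"grip": 1},{"offset": [0,0,-0.011],"delta_rot": [0,0,0],"grip": 1},{"offset": [0,0,-0.012],"delta_rot": [0,0,0],"grip": 1},{"offset": [0,0,-0.013],"delta_rot": [0,0,0],"grip": 1},{"offset": [0,0,-0.014],"delta_rot": [0,0,0],"grip": 1},{"offset": [0,0,-0.014],"delta_rot": [0,0,0],"grip": 1}]}}

```text
time_s: 7.0
eef_pos: [558.1, 406.9, -15.8]
tcp_rot: [-0.215, 3.134, 0.001]
force: [-0.0, 0.2, 0.1]
opening: 0.994
```

Call:
{"op": "move_arm", "data": {"steps": [{"offset": [0,0,-0.001],"delta_rot": [0,0,0],"grip": 1},{"offset": [0,0,-0.002],"delta_rot": [0,0,0],"grip": 1},{"offset": [0,0,-0.003],"delta_rot": [0,0,0],"grip": 1},{"offset": [0,0,-0.003],"delta_rot": [0,0,0],"grip": 1}]}}

```text
time_s: 7.4
eef_pos: [558.0, 406.8, -19.0]
tcp_rot: [0.215, -3.134, -0.001]
force: [-0.9, -0.4, 0.2]
opening: 0.999
```

Call:
{"op": "move_arm", "data": {"steps": [{"offset": [0,0,-0.001],"delta_rot": [0,0,0],"grip": 1},{"offset": [0,0,-0.002],"delta_rot": [0,0,0],"grip": 1},{"offset": [0,0,-0.003],"delta_rot": [0,0,0],"grip": 1},{"offset": [0,0,-0.003],"delta_rot": [0,0,0],"grip": 1}]}}

```text
time_s: 7.8
eef_pos: [557.9, 406.8, -22.1]
tcp_rot: [0.215, -3.134, -0.001]
force: [-1.0, -0.1, -0.7]
opening: 1.002
```

Call:
{"op": "move_arm", "data": {"steps": [{"offset": [0,0,-0.001],"delta_rot": [0,0,0],"grip": 1},{"offset": [0,0,-0.002],"delta_rot": [0,0,0],"grip": 1},{"offset": [0,0,-0.002],"delta_rot": [0,0,0],"grip": 1}]}}

```text
time_s: 8.1
eef_pos: [557.8, 406.7, -24.3]
tcp_rot: [0.215, -3.134, -0.001]
force: [0.0, -0.0, 0.5]
opening: 0.996
```

Call:
{"op": "move_arm", "data": {"steps": [{"offset": [0,0,0],"grip": -1,"delta_rot": [0,0,0]},{"offset": [0,0,0],"grip": -1,"delta_rot": [0,0,0]},{"offset": [0,0,0],"grip": -1,"delta_rot": [0,0,0]},{"offset": [0,0,0],"grip": -1,"delta_rot": [0,0,0]},{"offset": [0,0,0],"grip": -1,"delta_rot": [0,0,0]},{"offset": [0,0,0],"grip": -1,"delta_rot": [0,0,0]},{"offset": [0,0,0],"grip": -1,"delta_rot": [0,0,0]},{"offset": [0,0,0],"grip": -1,"delta_rot": [0,0,0]}]}}

```text
time_s: 8.9
eef_pos: [557.8, 406.7, -24.3]
tcp_rot: [0.215, -3.134, -0.001]
force: [-0.1, -0.7, 0.5]
opening: 0.421
```

Call:
{"op": "move_arm", "data": {"steps": [{"offset": [0,0,0],"grip": -1,"delta_rot": [0,0,0]},{"offset": [0,0,0],"grip": -1,"delta_rot": [0,0,0]}]}}

```text
time_s: 9.1
eef_pos: [557.8, 406.7, -24.3]
tcp_rot: [0.215, -3.134, -0.001]
force: [0.3, 0.1, -0.6]
opening: 0.425
```

```bash
python3 - <<'E'
from h import *
s=bot.state();print(s["eef_pos"],s["opening"],s["force"])
im=bot.read_camera("wrist");cv2.imwrite("pics/w4.png",im[:,:,::-1])
E
```

```text
[557.82780449 406.66632968 -24.31289953] 0.424541318798766 [ 0.32155223  0.11111071 -0.60318827]
```

Gripped at 40 mm. Board underside on the table corresponds to reported z = -24.3. Next: lift and carry.

Call:
{"op": "move_arm", "data": {"steps": [{"offset": [0,0,0.04],"grip": -1,"delta_rot": [0,0,0]},{"offset": [0,0,0.08],"grip": -1,"delta_rot": [0,0,0]},{"offset": [0,-0.02,0.12],"grip": -1,"delta_rot": [0,0,-4]},{"offset": [0,-0.06,0.14],"grip": -1,"delta_rot": [0,0,-11]},{"offset": [0,-0.1,0.15],"grip": -1,"delta_rot": [0,0,-18]},{"offset": [0,-0.14,0.15],"grip": -1,"delta_rot": [0,0,-25]},{"offset": [0,-0.18,0.15],"grip": -1,"delta_rot": [0,0,-32]},{"offset": [0,-0.22,0.15],"grip": -1,"delta_rot": [0,0,-39]},{"offset": [0,-0.26,0.15],"grip": -1,"delta_rot": [0,0,-46]},{"offset": [0,-0.3,0.15],"grip": -1,"delta_rot": [0,0,-53]}]}}

```text
time_s: 10.15
eef_pos: [557.6, 105.2, 125.9]
tcp_rot: [-1.213, -2.898, -0.002]
force: [0.2, 0.0, -0.4]
opening: 0.419
```

Call:
{"op": "move_arm", "data": {"steps": [{"offset": [-0.003,-0.045,0],"grip": -1,"delta_rot": [0,0,-6]},{"offset": [-0.006,-0.09,0],"grip": -1,"delta_rot": [0,0,-12]},{"offset": [-0.009,-0.135,0],"grip": -1,"delta_rot": [0,0,-18]},{"offset": [-0.012,-0.18,0],"grip": -1,"delta_rot": [0,0,-24]},{"offset": [-0.015,-0.225,0],"grip": -1,"delta_rot": [0,0,-30]},{"offset": [-0.018,-0.265,0],"grip": -1,"delta_rot": [0,0,-34.5]},{"offset": [-0.02,-0.2935,0],"grip": -1,"delta_rot": [0,0,-34.5]},{"offset": [-0.02,-0.2935,0],"grip": -1,"delta_rot": [0,0,-34.5]},{"offset": [-0.02,-0.2935,0],"grip": -1,"delta_rot": [0,0,-34.5]}]}}

```text
time_s: 11.05
eef_pos: [537.4, -188.6, 125.8]
tcp_rot: [2.019, 2.407, 0.002]
force: [-0.2, 1.2, -1.3]
opening: 0.42
```

```bash
python3 - <<'E'
from h import *
K=cam("wrist");s=bot.state();print(s["eef_pos"],s["tcp_rot"],s["opening"],s["joint_positions"].round(2))
im=bot.read_camera("wrist").copy();
b=np.array([528.9,-139.1]);u=np.array([-.1754,.9845]);v=np.array([.9845,.1754])
for sx,sy,z in [(x,y,56) for x in(-62,62) for y in (-111,111)]+[(x,y,45) for x in(-62,62) for y in (-3,3,97,-97)]:
    p=pix([*(b+sx*v+sy*u),z],K)[0]; cv2.circle(im,tuple(int(t) for t in p),3,(255,0,0),1)
cv2.imwrite("pics/w5.png",im[:,:,::-1])
E
```

```text
[ 537.41214579 -188.59246504  125.82777133] [2.01902300e+00 2.40675445e+00 1.69880355e-03] 0.42020263745670805 [-0.29  0.36  0.64  1.93 -0.27  0.94  0.66]
```

View pics/w5.png

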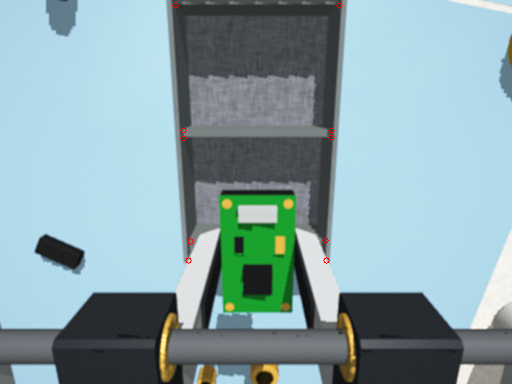

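View w5 (count 7): the projected box corners fall on the box edges, and the board is held over the orange-end compartment. Lower and release.

Call:
{"op": "move_arm", "data": {"steps": [{"offset": [0,0,-0.04],"grip": -1,"delta_rot": [0,0,0]},{"offset": [0,0,-0.075],"grip": -1,"delta_rot": [0,0,0]},{"offset": [0,0,-0.105],"grip": -1,"delta_rot": [0,0,0]},{"offset": [0,0,-0.125],"grip": -1,"delta_rot": [0,0,0]},{"offset": [0,0,-0.135],"grip": -1,"delta_rot": [0,0,0]},{"offset": [0,0,-0.14],"grip": -1,"delta_rot": [0,0,0]},{"offset": [0,0,-0.143],"grip": -1,"delta_rot": [0,0,0]},{"offset": [0,0,-0.1445],"grip": -1,"delta_rot": [0,0,0]},{"offset": [0,0,-0.1445],"grip": -1,"delta_rot": [0,0,0]}]}}

```text
time_s: 12.0
eef_pos: [538.1, -187.6, -18.2]
tcp_rot: [2.017, 2.408, 0.003]
force: [-0.0, 0.1, -0.9]
opening: 0.422
```

Call:
{"op": "move_arm", "data": {"steps": [{"offset": [0,0,0],"grip": 0.3,"delta_rot": [0,0,0]},{"offset": [0,0,0],"grip": 0.3,"delta_rot": [0,0,0]},{"offset": [0,0,0],"grip": 0.3,"delta_rot": [0,0,0]},{"offset": [0,0,0.02],"grip": 0.3,"delta_rot": [0,0,0]},{"offset": [0,0,0.06],"grip": 0.3,"delta_rot": [0,0,0]},{"offset": [0,0,0.1],"grip": 0.3,"delta_rot": [0,0,0]},{"offset": [0,0,0.14],"grip": 0.3,"delta_rot": [0,0,0]},{"offset": [0,0,0.18],"grip": 0.3,"delta_rot": [0,0,0]},{"offset": [0,0,0.18],"grip": 0.3,"delta_rot": [0,0,0]}]}}

```text
time_s: 12.9
eef_pos: [540.5, -188.6, 166.8]
tcp_rot: [2.013, 2.403, 0.01]
force: [0.5, -0.3, -1.3]
opening: 0.651
```

Call:
{"op": "move_arm", "data": {"steps": [{"offset": [0.02,-0.2,0],"grip": 1,"delta_rot": [0,0,0]},{"offset": [0.02,-0.2,0],"grip": 1,"delta_rot": [0,0,0]},{"offset": [0.02,-0.2,0],"grip": 1,"delta_rot": [0,0,0]},{"offset": [0.02,-0.2,0],"grip": 1,"delta_rot": [0,0,0]},{"offset": [0.02,-0.2,0],"grip": 1,"delta_rot": [0,0,0]},{"offset": [0.02,-0.2,0],"grip": 1,"delta_rot": [0,0,0]},{"offset": [0.02,-0.2,0],"grip": 1,"delta_rot": [0,0,0]}]}}

```text
time_s: 13.6
eef_pos: [560.6, -387.5, 166.3]
tcp_rot: [2.013, 2.405, 0.01]
force: [-0.3, -0.8, -0.5]
opening: 1.003
```

```bash
python3 - <<'E'
from h import *
K=cam("wrist");s=bot.state();print(s["eef_pos"],s["tcp_rot"],s["opening"])
im=bot.read_camera("wrist");cv2.imwrite("pics/w6.png",im[:,:,::-1])
print(pix([[582,-400,32],[608,-490,32],[441,-399,16]],K).round())
for n,z in (("barrel",32),("ring",16),("board",19)):
    for d in bot.cut_out(n,"wrist"): print(n,round(d["p"],2),np.round(d["centre"]),world(d["centre"],z,K)[0].round(1),*rect(d["mask"],z,K))
E
```

```text
[ 560.55313436 -387.45489944  166.30350199] [2.01338132 2.40456222 0.01023361] 1.0027845403020716
[[274. 193.]
 [282. 272.]
 [144. 166.]]
barrel 0.96 [274. 192.] [ 581.7 -399.    32. ] [ 580.9 -397.4] [37.6 30.1] 122.5
barrel 0.71 [213. 206.] [ 521.  -425.7   32. ] [ 521.6 -426.8] [24.8 20. ] 97.5
barrel 0.67 [284. 268.] [ 609.5 -484.7   32. ] [ 608.  -486.6] [60.6 43.7] 102.2
ring 0.82 [134. 170.] [ 431.5 -405.    16. ] [ 442.1 -399. ] [48.  51.7] 50.7
board 0.58 [271.   4.] [ 545.4 -224.    19. ] [ 544.4 -224.5] [ 6.7 38.3] 10.2
```

View pics/w6.png

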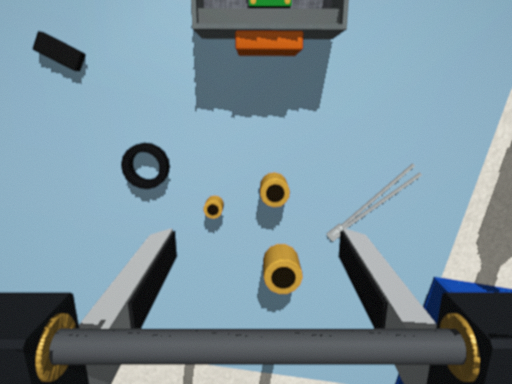

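View w6 (count 8): the middle-sized barrel is at (274,190) with a 30 to 32 mm outline, so it is the right one; the big one measures 44 and the small one 20. I'll approach with the jaws partly open to clear the small one.

Call:
{"op": "move_arm", "data": {"steps": [{"offset": [0.0215,-0.0125,-0.05],"grip": 0.3,"delta_rot": [0,0,0]},{"offset": [0.0215,-0.0125,-0.09],"grip": 0.3,"delta_rot": [0,0,0]},{"offset": [0.0215,-0.0125,-0.1],"grip": 0.3,"delta_rot": [0,0,0]},{"offset": [0.0215,-0.0125,-0.1],"grip": 0.3,"delta_rot": [0,0,0]},{"offset": [0.0215,-0.0125,-0.13],"grip": 0.3,"delta_rot": [0,0,0]},{"offset": [0.0215,-0.0125,-0.16],"grip": 0.3,"delta_rot": [0,0,0]},{"offset": [0.0215,-0.0125,-0.175],"grip": 0.3,"delta_rot": [0,0,0]},{"offset": [0.0215,-0.0125,-0.182],"grip": 0.3,"delta_rot": [0,0,0]},{"offset": [0.0215,-0.0125,-0.182],"grip": 0.3,"delta_rot": [0,0,0]}]}}

```text
time_s: 14.7
eef_pos: [582.9, -399.9, -14.1]
tcp_rot: [2.011, 2.405, 0.011]
force: [0.5, 0.1, -0.0]
opening: 0.653
```

Call:
{"op": "move_arm", "data": {"steps": [{"offset": [0,0,0],"grip": -1,"delta_rot": [0,0,0]},{"offset": [0,0,0],"grip": -1,"delta_rot": [0,0,0]},{"offset": [0,0,0],"grip": -1,"delta_rot": [0,0,0]},{"offset": [0,0,0],"grip": -1,"delta_rot": [0,0,0]},{"offset": [0,0,0],"grip": -1,"delta_rot": [0,0,0]},{"offset": [0,0,0],"grip": -1,"delta_rot": [0,0,0]},{"offset": [0,0,0],"grip": -1,"delta_rot": [0,0,0]}]}}

```text
time_s: 15.4
eef_pos: [583.1, -400.1, -13.6]
tcp_rot: [2.011, 2.404, 0.011]
force: [-0.8, 1.6, 5.4]
opening: 0.327
```

Call:
{"op": "move_arm", "data": {"steps": [{"offset": [0,0,0.03],"grip": -1,"delta_rot": [0,0,0]},{"offset": [0,0,0.07],"grip": -1,"delta_rot": [0,0,0]},{"offset": [0,0,0.11],"grip": -1,"delta_rot": [0,0,0]},{"offset": [-0.003,0.02,0.135],"grip": -1,"delta_rot": [0,0,0]},{"offset": [-0.012,0.06,0.14],"grip": -1,"delta_rot": [0,0,0]},{"offset": [-0.02,0.1,0.14],"grip": -1,"delta_rot": [0,0,0]},{"offset": [-0.028,0.14,0.14],"grip": -1,"delta_rot": [0,0,0]},{"offset": [-0.036,0.18,0.14],"grip": -1,"delta_rot": [0,0,0]},{"offset": [-0.044,0.22,0.14],"grip": -1,"delta_rot": [0,0,0]},{"offset": [-0.052,0.25,0.14],"grip": -1,"delta_rot": [0,0,0]}]}}

```text
time_s: 16.4
eef_pos: [530.5, -147.5, 126.2]
tcp_rot: [2.009, 2.406, 0.012]
force: [-0.1, -0.5, -2.1]
opening: 0.331
```

Call:
{"op": "move_arm", "data": {"steps": [{"offset": [-0.01,0.04,0],"grip": -1,"delta_rot": [0,0,0]},{"offset": [-0.01,0.0575,0],"grip": -1,"delta_rot": [0,0,0]},{"offset": [-0.01,0.0575,-0.03],"grip": -1,"delta_rot": [0,0,0]},{"offset": [-0.01,0.0575,-0.065],"grip": -1,"delta_rot": [0,0,0]},{"offset": [-0.01,0.0575,-0.095],"grip": -1,"delta_rot": [0,0,0]},{"offset": [-0.01,0.0575,-0.118],"grip": -1,"delta_rot": [0,0,0]},{"offset": [-0.01,0.0575,-0.128],"grip": -1,"delta_rot": [0,0,0]},{"offset": [-0.01,0.0575,-0.132],"grip": -1,"delta_rot": [0,0,0]},{"offset": [-0.01,0.0575,-0.134],"grip": -1,"delta_rot": [0,0,0]},{"offset": [-0.01,0.0575,-0.134],"grip": -1,"delta_rot": [0,0,0]}]}}

```text
time_s: 17.4
eef_pos: [521.1, -90.0, -7.1]
tcp_rot: [2.009, 2.406, 0.013]
force: [0.8, 0.6, -1.8]
opening: 0.326
```

Call:
{"op": "move_arm", "data": {"steps": [{"offset": [0,0,0],"grip": 0.2,"delta_rot": [0,0,0]},{"offset": [0,0,0],"grip": 0.2,"delta_rot": [0,0,0]},{"offset": [0,0,0],"grip": 0.2,"delta_rot": [0,0,0]},{"offset": [0,0,0.0],"grip": 0.2,"delta_rot": [0,0,0]},{"offset": [0,0,0.04],"grip": 0.2,"delta_rot": [0,0,0]},{"offset": [0,0,0.08],"grip": 0.2,"delta_rot": [0,0,0]},{"offset": [0,0,0.12],"grip": 0.2,"delta_rot": [0,0,0]},{"offset": [0,0,0.16],"grip": 0.2,"delta_rot": [0,0,0]},{"offset": [0,0,0.18],"grip": 0.2,"delta_rot": [0,0,0]}]}}

```text
time_s: 18.3
eef_pos: [522.0, -90.4, 176.1]
tcp_rot: [2.008, 2.403, 0.017]
force: [-0.1, -0.2, -0.5]
opening: 0.598
```

```bash
python3 - <<'E'
from h import *
K=cam("wrist");s=bot.state();print(s["eef_pos"],s["tcp_rot"],s["opening"],s["joint_positions"].round(2))
im=bot.read_camera("wrist");cv2.imwrite("pics/w7.png",im[:,:,::-1])
E
```

```text
[522.01354835 -90.35196558 176.09112267] [2.00803583 2.40348034 0.01692634] 0.5983841094626681 [-0.57  0.22  0.73  1.98 -0.18  1.    0.42]
```

View pics/w7.png

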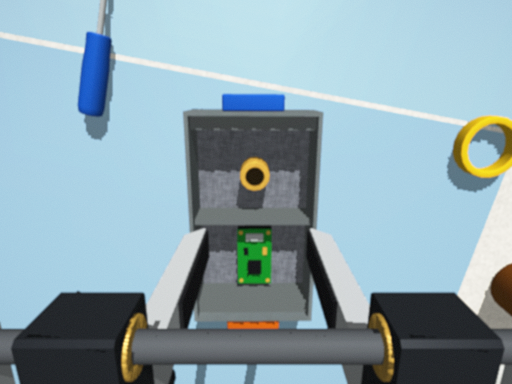

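View w7 (count 9): the barrel stands upright at (254,174) in the blue-end compartment and the board lies flat at (254,256) in the orange end. On to the divider.

Call:
{"op": "move_arm", "data": {"steps": [{"offset": [0.004,0.03,0],"grip": 0.2,"delta_rot": [0,0,8]},{"offset": [0.008,0.06,0],"grip": 0.2,"delta_rot": [0,0,16]},{"offset": [0.012,0.09,0],"grip": 0.2,"delta_rot": [0,0,24]},{"offset": [0.016,0.12,0],"grip": 0.2,"delta_rot": [0,0,32]},{"offset": [0.02,0.15,0],"grip": 0.2,"delta_rot": [0,0,40]},{"offset": [0.024,0.18,0],"grip": 0.2,"delta_rot": [0,0,48]},{"offset": [0.028,0.21,0],"grip": 0.2,"delta_rot": [0,0,56]},{"offset": [0.032,0.24,0],"grip": 0.2,"delta_rot": [0,0,64]},{"offset": [0.034,0.263,0],"grip": 0.2,"delta_rot": [0,0,72]},{"offset": [0.034,0.263,0],"grip": 0.2,"delta_rot": [0,0,80]}]}}

```text
time_s: 19.35
eef_pos: [556.6, 176.3, 177.2]
tcp_rot: [0.022, -3.141, -0.027]
force: [-0.0, -0.6, -0.2]
opening: 0.602
```

Call:
{"op": "move_arm", "data": {"steps": [{"offset": [0,0,0],"grip": 0.2,"delta_rot": [0,0,7]},{"offset": [0,0,0],"grip": 0.2,"delta_rot": [0,0,7]},{"offset": [0,0,0],"grip": 0.2,"delta_rot": [0,0,7]}]}}

```text
time_s: 19.65
eef_pos: [556.5, 175.9, 177.0]
tcp_rot: [0.207, -3.133, -0.027]
force: [0.1, 0.4, -1.1]
opening: 0.6
```

```bash
python3 - <<'E'
from h import *
K=cam("wrist");s=bot.state();print(s["eef_pos"],s["tcp_rot"],s["opening"],s["joint_positions"].round(2))
Rt=R.from_rotvec(s["tcp_rot"]).as_matrix();print("jaw",Rt[:,1].round(3),"z",Rt[:,2].round(3))
im=bot.read_camera("wrist");cv2.imwrite("pics/w8.png",im[:,:,::-1])
for d in bot.cut_out("divider","wrist"): print(round(d["p"],2),world(d["centre"],5,K)[0].round(1),*rect(d["mask"],5,K))
hsv=cv2.cvtColor(im,cv2.COLOR_RGB2HSV);m=((hsv[...,0]<8)|(hsv[...,0]>172))&(hsv[...,1]>150)&(hsv[...,2]>60)
n,l,st,ce=cv2.connectedComponentsWithStats(m.astype(np.uint8))
for i in range(1,n):
    if st[i,4]>60: print(st[i],ce[i].round(1),rect(l==i,35,K))
E
```

```text
[556.54461068 175.92624965 177.00421361] [ 0.20688808 -3.13296061 -0.02689316] 0.600479002791387 [-0.68  0.29  0.34  1.83 -0.13  1.04  1.41]
jaw [-0.131  0.991  0.017] z [-0.003  0.017 -1.   ]
0.7 [545.2 169.    5. ] [557.1 172.4] [113.5 210.9] 7.6
[247 161  10  26 244] [251.6 173.6] (array([554.3, 171.6], dtype=float32), array([ 9.5, 27. ], dtype=float32), 7.5)
```

View pics/w8.png

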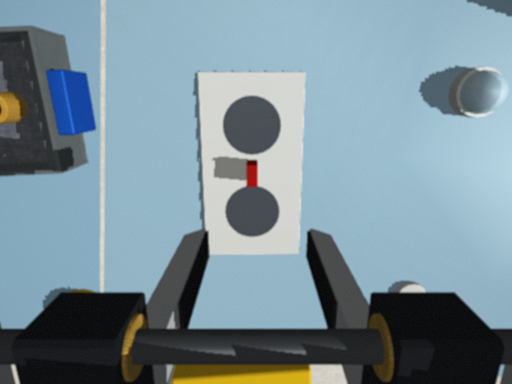

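View w8 (count 10): the divider is centred near (252,163), measures 113.5 x 211, and has its red grip at (252,173). The tool has tilted 1°, so I'll correct that on the way down.

Call:
{"op": "move_arm", "data": {"steps": [{"offset": [0,-0.0037,-0.03],"grip": 0.2,"delta_rot": [-1,0,0]},{"offset": [0,-0.0037,-0.06],"grip": 0.2,"delta_rot": [-1,0,0]},{"offset": [0,-0.0037,-0.09],"grip": 0.2,"delta_rot": [-1,0,0]},{"offset": [0,-0.0037,-0.12],"grip": 0.2,"delta_rot": [-1,0,0]},{"offset": [0,-0.0037,-0.15],"grip": 0.2,"delta_rot": [-1,0,0]},{"offset": [0,-0.0037,-0.17],"grip": 0.2,"delta_rot": [-1,0,0]},{"offset": [0,-0.0037,-0.182],"grip": 0.2,"delta_rot": [-1,0,0]},{"offset": [0,-0.0037,-0.188],"grip": 0.2,"delta_rot": [-1,0,0]},{"offset": [0,-0.0037,-0.188],"grip": 0.2,"delta_rot": [-1,0,0]}]}}

```text
time_s: 20.65
eef_pos: [556.6, 172.1, -11.0]
tcp_rot: [0.207, -3.132, 0.001]
force: [-0.4, -0.4, -0.2]
opening: 0.599
```

Call:
{"op": "move_arm", "data": {"steps": [{"offset": [0,0,0],"grip": -1,"delta_rot": [0,0,0]},{"offset": [0,0,0],"grip": -1,"delta_rot": [0,0,0]},{"offset": [0,0,0],"grip": -1,"delta_rot": [0,0,0]},{"offset": [0,0,0],"grip": -1,"delta_rot": [0,0,0]},{"offset": [0,0,0],"grip": -1,"delta_rot": [0,0,0]},{"offset": [0,0,0],"grip": -1,"delta_rot": [0,0,0]},{"offset": [0,0,0],"grip": -1,"delta_rot": [0,0,0]},{"offset": [0,0,0],"grip": -1,"delta_rot": [0,0,0]}]}}

```text
time_s: 21.45
eef_pos: [556.6, 172.2, -10.9]
tcp_rot: [0.207, -3.132, 0.001]
force: [-1.5, 0.0, 3.6]
opening: 0.127
```

```bash
python3 - <<'E'
from h import *
s=bot.state();print(s["eef_pos"],s["opening"],s["force"],s["torque"])
Rt=R.from_rotvec(s["tcp_rot"]).as_matrix();print("jaw",Rt[:,1].round(3),"z",Rt[:,2].round(3))
E
```

```text
[556.62709502 172.17924146 -10.85023338] 0.12663261291286043 [-1.47339397  0.03549432  3.55475887] [ 0.11948215  0.21657323 -0.00679697]
jaw [-0.131  0.991 -0.   ] z [-0.003 -0.001 -1.   ]
```

Call:
{"op": "move_arm", "data": {"steps": [{"offset": [0,0,0.02],"grip": -1,"delta_rot": [0,0,0]},{"offset": [0,0,0.05],"grip": -1,"delta_rot": [0,0,0]},{"offset": [0,0,0.085],"grip": -1,"delta_rot": [0,0,-4]},{"offset": [-0.003,-0.02,0.11],"grip": -1,"delta_rot": [0,0,-11]},{"offset": [-0.006,-0.05,0.12],"grip": -1,"delta_rot": [0,0,-18]},{"offset": [-0.009,-0.085,0.12],"grip": -1,"delta_rot": [0,0,-25]},{"offset": [-0.012,-0.12,0.12],"grip": -1,"delta_rot": [0,0,-32]},{"offset": [-0.015,-0.155,0.12],"grip": -1,"delta_rot": [0,0,-39]},{"offset": [-0.018,-0.185,0.12],"grip": -1,"delta_rot": [0,0,-46]},{"offset": [-0.02,-0.21,0.12],"grip": -1,"delta_rot": [0,0,-52]}]}}

```text
time_s: 22.45
eef_pos: [536.0, -39.7, 109.1]
tcp_rot: [-1.196, -2.902, -0.001]
force: [0.8, 0.3, -2.1]
opening: 0.126
```

```bash
python3 - <<'E'
from h import *
s=bot.state();Rt=R.from_rotvec(s["tcp_rot"]).as_matrix();j=Rt[:,1]
print(s["eef_pos"],s["opening"],"jawyaw",np.degrees(np.arctan2(j[1],j[0])),"z",Rt[:,2].round(3),np.array([528.9,-139.1])-s["eef_pos"][:2])
E
```

```text
[536.0330046  -39.68789031 109.12039031] 0.12591518250589737 jawyaw 45.19956155099315 z [-0.002  0.002 -1.   ] [ -7.1330046  -99.41210969]
```

Call:
{"op": "move_arm", "data": {"steps": [{"offset": [-0.002,-0.025,0],"grip": -1,"delta_rot": [0,0,-7]},{"offset": [-0.004,-0.05,0],"grip": -1,"delta_rot": [0,0,-14]},{"offset": [-0.006,-0.075,0],"grip": -1,"delta_rot": [0,0,-21]},{"offset": [-0.0071,-0.0925,0],"grip": -1,"delta_rot": [0,0,-28]},{"offset": [-0.0071,-0.0994,0],"grip": -1,"delta_rot": [0,0,-35.1]},{"offset": [-0.0071,-0.0994,0],"grip": -1,"delta_rot": [0,0,-35.1]},{"offset": [-0.0071,-0.0994,0],"grip": -1,"delta_rot": [0,0,-35.1]}]}}

```text
time_s: 23.15
eef_pos: [528.8, -138.6, 108.9]
tcp_rot: [-2.011, -2.41, -0.002]
force: [-0.4, 0.0, -1.5]
opening: 0.123
```

```bash
python3 - <<'E'
from h import *
K=cam("wrist");s=bot.state();Rt=R.from_rotvec(s["tcp_rot"]).as_matrix();j=Rt[:,1]
print(s["eef_pos"],s["opening"],"jawyaw",np.degrees(np.arctan2(j[1],j[0])),"z",Rt[:,2].round(3),np.array([528.9,-139.1])-s["eef_pos"][:2])
im=bot.read_camera("wrist").copy()
h=s["eef_pos"][2]+10.9+5
u=np.array([-.1754,.9845]);v=np.array([.9845,.1754]);b=np.array([528.9,-139.1])
for x in(-57,57):
  for y in(-106,106):
    cv2.circle(im,tuple(int(t) for t in pix([*(b+x*v+y*u),h],K)[0]),3,(255,0,0),1)
for x in(-62,62):
  for y in(-111,111):
    cv2.circle(im,tuple(int(t) for t in pix([*(b+x*v+y*u),56],K)[0]),3,(0,0,255),1)
cv2.imwrite("pics/w9.png",cv2.resize(im[:,:,::-1],(768,576),interpolation=cv2.INTER_CUBIC))
for d in bot.cut_out("divider","wrist"): print(round(d["p"],2),*rect(d["mask"],h,K))
E
```

```text
[ 528.82476148 -138.62368487  108.9290797 ] 0.1228801531216836 jawyaw 10.327264068579476 z [-0.001  0.003 -1.   ] [ 0.07523852 -0.47631513]
```

View pics/w9.png

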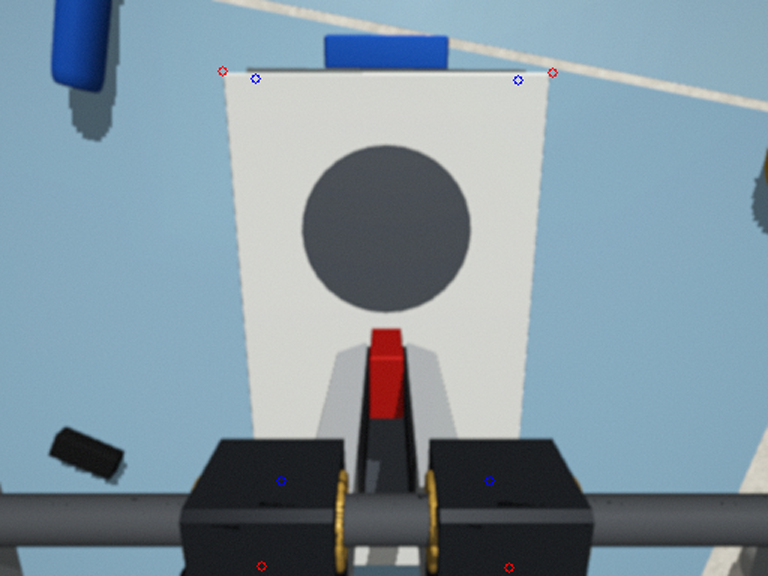

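View w9 (count 11): the held divider's far corners are at (226,72) and (548,72), within about 2 px of the prediction over the box. Lower it.

Call:
{"op": "move_arm", "data": {"steps": [{"offset": [0,-0.0005,-0.02],"grip": -1,"delta_rot": [0,0,-0.2]},{"offset": [0,-0.0005,-0.04],"grip": -1,"delta_rot": [0,0,-0.2]},{"offset": [0,-0.0005,-0.055],"grip": -1,"delta_rot": [0,0,-0.2]},{"offset": [0,-0.0005,-0.062],"grip": -1,"delta_rot": [0,0,-0.2]},{"offset": [0,-0.0005,-0.066],"grip": -1,"delta_rot": [0,0,-0.2]},{"offset": [0,-0.0005,-0.069],"grip": -1,"delta_rot": [0,0,-0.2]},{"offset": [0,-0.0005,-0.071],"grip": -1,"delta_rot": [0,0,-0.2]},{"offset": [0,-0.0005,-0.073],"grip": -1,"delta_rot": [0,0,-0.2]},{"offset": [0,-0.0005,-0.074],"grip": -1,"delta_rot": [0,0,-0.2]},{"offset": [0,-0.0005,-0.074],"grip": -1,"delta_rot": [0,0,-0.2]}]}}

```text
time_s: 24.25
eef_pos: [529.0, -138.8, 35.1]
tcp_rot: [-2.015, -2.407, -0.003]
force: [0.3, -0.8, -0.7]
opening: 0.125
```

Force is low and the height is right, so release and rise.

Call:
{"op": "move_arm", "data": {"steps": [{"offset": [0,0,-0.0005],"grip": -0.3,"delta_rot": [0,0,0]},{"offset": [0,0,-0.0005],"grip": -0.3,"delta_rot": [0,0,0]},{"offset": [0,0,-0.0005],"grip": -0.3,"delta_rot": [0,0,0]},{"offset": [0,0,0],"grip": -0.3,"delta_rot": [0,0,0]},{"offset": [0,0,0.02],"grip": -0.3,"delta_rot": [0,0,0]},{"offset": [0,0,0.06],"grip": -0.3,"delta_rot": [0,0,0]},{"offset": [0,0,0.1],"grip": -0.3,"delta_rot": [0,0,0]},{"offset": [0,0,0.14],"grip": 0.3,"delta_rot": [0,0,0]},{"offset": [0,0,0.15],"grip": 1,"delta_rot": [0,0,0]},{"offset": [0,0,0.15],"grip": 1,"delta_rot": [0,0,0]}]}}

```text
time_s: 25.25
eef_pos: [530.0, -138.6, 186.4]
tcp_rot: [-2.015, -2.409, -0.007]
force: [0.6, 0.7, -1.3]
opening: 0.568
```

```bash
python3 - <<'E'
from h import *
K=cam("wrist");s=bot.state();Rt=R.from_rotvec(s["tcp_rot"]).as_matrix();j=Rt[:,1]
print(s["eef_pos"],s["opening"],"z",Rt[:,2].round(3),s["joint_positions"].round(2))
im=bot.read_camera("wrist").copy()
u=np.array([-.1754,.9845]);v=np.array([.9845,.1754]);b=np.array([528.9,-139.1])
for x,y,z,c in [(a,b_,50,(255,0,0)) for a in(-57,57) for b_ in(-106,106)]+[(a,b_,56,(0,0,255)) for a in(-62,62) for b_ in(-111,111)]+[(0,50,50,(0,255,0)),(0,-50,50,(0,255,0))]:
    cv2.circle(im,tuple(int(t) for t in pix([*(b+x*v+y*u),z],K)[0]),3,c,1)
cv2.imwrite("pics/w10.png",cv2.resize(im[:,:,::-1],(768,576),interpolation=cv2.INTER_CUBIC))
for d in bot.cut_out("divider","wrist"): print(round(d["p"],2),*rect(d["mask"],50,K))
E
```

```text
[ 529.98032235 -138.62514151  186.43885855] 0.5675660282159252 z [ 0.002  0.004 -1.   ] [-0.55  0.27  0.84  1.92 -0.24  1.05  0.56]
0.94 [ 528.9 -139.7] [212.  114.4] 100.1
```

View pics/w10.png

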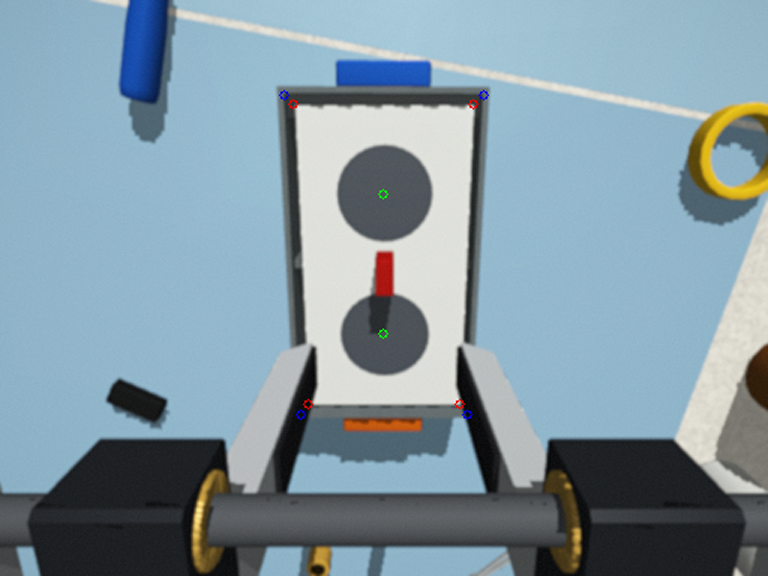

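View w10 (count 12): the divider is seated at (528.9,-139.7), yaw 100.1°, measuring 212 x 114 at z = 50, with the pads on their predicted centres. Now the dome.

Call:
{"op": "move_arm", "data": {"steps": [{"offset": [-0.007,0.045,0],"grip": 1,"delta_rot": [0,0,0]},{"offset": [-0.014,0.09,0],"grip": 1,"delta_rot": [0,0,0]},{"offset": [-0.021,0.135,0],"grip": 1,"delta_rot": [0,0,0]},{"offset": [-0.028,0.18,0],"grip": 1,"delta_rot": [0,0,0]},{"offset": [-0.036,0.225,0],"grip": 1,"delta_rot": [0,0,0]},{"offset": [-0.044,0.27,0],"grip": 1,"delta_rot": [0,0,0]},{"offset": [-0.052,0.315,0],"grip": 1,"delta_rot": [0,0,0]},{"offset": [-0.06,0.36,0],"grip": 1,"delta_rot": [0,0,0]},{"offset": [-0.068,0.405,0],"grip": 1,"delta_rot": [0,0,0]},{"offset": [-0.076,0.45,0],"grip": 1,"delta_rot": [0,0,0]}]}}

```text
time_s: 26.35
eef_pos: [451.2, 312.9, 182.4]
tcp_rot: [-2.013, -2.407, 0.001]
force: [1.0, 0.4, 0.0]
opening: 1.0
```

Call:
{"op": "move_arm", "data": {"steps": [{"offset": [-0.013,0.045,0],"grip": 1,"delta_rot": [0,0,0]},{"offset": [-0.013,0.075,0],"grip": 1,"delta_rot": [0,0,0]},{"offset": [-0.013,0.075,0],"grip": 1,"delta_rot": [0,0,0]},{"offset": [-0.013,0.075,0],"grip": 1,"delta_rot": [0,0,0]}]}}

```text
time_s: 26.75
eef_pos: [437.6, 387.3, 180.5]
tcp_rot: [-2.013, -2.408, 0.006]
force: [0.2, -1.2, -0.0]
opening: 1.003
```

```bash
python3 - <<'E'
from h import *
K=cam("wrist");s=bot.state();Rt=R.from_rotvec(s["tcp_rot"]).as_matrix();j=Rt[:,1]
print(s["eef_pos"],s["opening"],"z",Rt[:,2].round(3),s["joint_positions"].round(2))
im=bot.read_camera("wrist");cv2.imwrite("pics/w11.png",im[:,:,::-1])
for d in bot.cut_out("dome","wrist"):
    print(round(d["p"],2),np.round(d["centre"]),*rect(d["mask"],0,K),*rect(d["mask"],16,K))
E
```

```text
[437.63963405 387.28151834 180.51157149] 1.0034372505174156 z [-0.005 -0.001 -1.   ] [-1.3   0.31  0.58  1.83 -0.2   1.06 -0.46]
0.75 [265. 158.] [441.5 397.8] [53.5 53.4] 145.7 [440.7 400.7] [51.3 51.2] 145.7
```

View pics/w11.png

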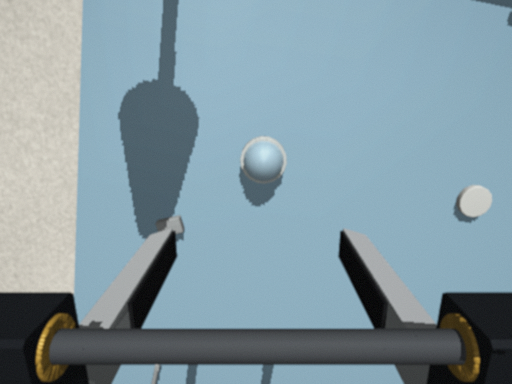

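View w11 (count 13): the dome is at (264,159) with a 51 to 53 mm outline, centred at (441,400).

Call:
{"op": "move_arm", "data": {"steps": [{"offset": [0.0035,0.0125,-0.04],"grip": 1,"delta_rot": [0,0,0]},{"offset": [0.0035,0.0125,-0.08],"grip": 1,"delta_rot": [0,0,0]},{"offset": [0.0035,0.0125,-0.11],"grip": 1,"delta_rot": [0,0,0]},{"offset": [0.0035,0.0125,-0.14],"grip": 1,"delta_rot": [0,0,0]},{"offset": [0.0035,0.0125,-0.165],"grip": 1,"delta_rot": [0,0,0]},{"offset": [0.0035,0.0125,-0.185],"grip": 1,"delta_rot": [0,0,0]},{"offset": [0.0035,0.0125,-0.196],"grip": 1,"delta_rot": [0,0,0]},{"offset": [0.0035,0.0125,-0.201],"grip": 1,"delta_rot": [0,0,0]},{"offset": [0.0035,0.0125,-0.2025],"grip": 1,"delta_rot": [0,0,0]},{"offset": [0.0035,0.0125,-0.2025],"grip": 1,"delta_rot": [0,0,0]}]}}

```text
time_s: 27.85
eef_pos: [442.3, 398.9, -20.4]
tcp_rot: [-2.016, -2.405, 0.003]
force: [-0.3, -0.9, -0.4]
opening: 1.001
```

Call:
{"op": "move_arm", "data": {"steps": [{"offset": [0,0,0],"grip": -1,"delta_rot": [0,0,0]},{"offset": [0,0,0],"grip": -1,"delta_rot": [0,0,0]},{"offset": [0,0,0],"grip": -1,"delta_rot": [0,0,0]},{"offset": [0,0,0],"grip": -1,"delta_rot": [0,0,0]},{"offset": [0,0,0],"grip": -1,"delta_rot": [0,0,0]},{"offset": [0,0,0],"grip": -1,"delta_rot": [0,0,0]},{"offset": [0,0,0],"grip": -1,"delta_rot": [0,0,0]},{"offset": [0,0,0],"grip": -1,"delta_rot": [0,0,0]}]}}

```text
time_s: 28.65
eef_pos: [442.3, 398.9, -20.4]
tcp_rot: [-2.016, -2.405, 0.003]
force: [-0.9, -0.0, 2.1]
opening: 0.543
```

Call:
{"op": "move_arm", "data": {"steps": [{"offset": [0,0,0.004],"grip": -1,"delta_rot": [0,0,0]},{"offset": [0,0,0.015],"grip": -1,"delta_rot": [0,0,0]},{"offset": [0,0,0.04],"grip": -1,"delta_rot": [0,0,0]},{"offset": [0,0,0.07],"grip": -1,"delta_rot": [0,0,0]},{"offset": [0.001,-0.01,0.1],"grip": -1,"delta_rot": [0,0,0]},{"offset": [0.005,-0.03,0.12],"grip": -1,"delta_rot": [0,0,0]},{"offset": [0.01,-0.06,0.13],"grip": -1,"delta_rot": [0,0,0]},{"offset": [0.016,-0.1,0.13],"grip": -1,"delta_rot": [0,0,0]},{"offset": [0.022,-0.14,0.13],"grip": -1,"delta_rot": [0,0,0]},{"offset": [0.029,-0.18,0.13],"grip": -1,"delta_rot": [0,0,0]}]}}

```text
time_s: 29.65
eef_pos: [471.3, 217.5, 110.6]
tcp_rot: [-2.016, -2.405, 0.001]
force: [0.6, -0.2, -0.4]
opening: 0.544
```

Call:
{"op": "move_arm", "data": {"steps": [{"offset": [0.006,-0.04,0],"grip": -1,"delta_rot": [0,0,0]},{"offset": [0.013,-0.08,0],"grip": -1,"delta_rot": [0,0,0]},{"offset": [0.02,-0.12,0],"grip": -1,"delta_rot": [0,0,0]},{"offset": [0.026,-0.16,0],"grip": -1,"delta_rot": [0,0,0]},{"offset": [0.033,-0.2,0],"grip": -1,"delta_rot": [0,0,0]},{"offset": [0.039,-0.24,0],"grip": -1,"delta_rot": [0,0,0]},{"offset": [0.046,-0.28,0],"grip": -1,"delta_rot": [0,0,0]},{"offset": [0.052,-0.32,0],"grip": -1,"delta_rot": [0,0,0]},{"offset": [0.058,-0.355,0],"grip": -1,"delta_rot": [0,0,0]},{"offset": [0.063,-0.38,0],"grip": -1,"delta_rot": [0,0,0]}]}}

```text
time_s: 30.65
eef_pos: [534.3, -165.3, 111.5]
tcp_rot: [-2.019, -2.403, 0.001]
force: [0.6, -0.1, -0.6]
opening: 0.546
```

```bash
python3 - <<'E'
from h import *
s=bot.state();Rt=R.from_rotvec(s["tcp_rot"]).as_matrix();j=Rt[:,1]
print(s["eef_pos"],s["opening"],"jawyaw",np.degrees(np.arctan2(j[1],j[0])),"z",Rt[:,2].round(3),np.array([537.8,-188.8])-s["eef_pos"][:2])
E
```

```text
[ 534.27422684 -165.29644879  111.5222855 ] 0.5458391343118658 jawyaw 9.943036142267896 z [-0.002  0.002 -1.   ] [  3.52577316 -23.50355121]
```

Call:
{"op": "move_arm", "data": {"steps": [{"offset": [0.0035,-0.0235,0],"grip": -1,"delta_rot": [0,0,0]},{"offset": [0.0035,-0.0235,-0.01],"grip": -1,"delta_rot": [0,0,0]},{"offset": [0.0035,-0.0235,-0.03],"grip": -1,"delta_rot": [0,0,0]},{"offset": [0.0035,-0.0235,-0.05],"grip": -1,"delta_rot": [0,0,0]},{"offset": [0.0035,-0.0235,-0.065],"grip": -1,"delta_rot": [0,0,0]},{"offset": [0.0035,-0.0235,-0.073],"grip": -1,"delta_rot": [0,0,0]},{"offset": [0.0035,-0.0235,-0.077],"grip": -1,"delta_rot": [0,0,0]},{"offset": [0.0035,-0.0235,-0.079],"grip": -1,"delta_rot": [0,0,0]},{"offset": [0.0035,-0.0235,-0.081],"grip": -1,"delta_rot": [0,0,0]},{"offset": [0.0035,-0.0235,-0.081],"grip": -1,"delta_rot": [0,0,0]}]}}

```text
time_s: 31.65
eef_pos: [538.0, -188.8, 30.8]
tcp_rot: [-2.019, -2.404, 0.0]
force: [0.3, 0.5, -1.0]
opening: 0.543
```

Call:
{"op": "move_arm", "data": {"steps": [{"offset": [0,0,-0.0005],"grip": -1,"delta_rot": [0,0,0]},{"offset": [0,0,-0.001],"grip": -1,"delta_rot": [0,0,0]},{"offset": [0,0,-0.001],"grip": 0.4,"delta_rot": [0,0,0]},{"offset": [0,0,-0.001],"grip": 0.4,"delta_rot": [0,0,0]},{"offset": [0,0,-0.001],"grip": 0.4,"delta_rot": [0,0,0]},{"offset": [0,0,0],"grip": 0.4,"delta_rot": [0,0,0]},{"offset": [0,0,0.01],"grip": 0.4,"delta_rot": [0,0,0]},{"offset": [0,0,0.04],"grip": 0.4,"delta_rot": [0,0,0]},{"offset": [0,0,0.08],"grip": 0.4,"delta_rot": [0,0,0]},{"offset": [0,0,0.12],"grip": 0.4,"delta_rot": [0,0,0]}]}}

```text
time_s: 32.65
eef_pos: [537.5, -189.1, 152.7]
tcp_rot: [-2.02, -2.403, 0.001]
force: [-0.5, -0.7, 0.5]
opening: 0.702
```

Call:
{"op": "move_arm", "data": {"steps": [{"offset": [-0.015,-0.04,0.02],"grip": 1,"delta_rot": [0,0,0]},{"offset": [-0.035,-0.08,0.03],"grip": 1,"delta_rot": [0,0,0]},{"offset": [-0.055,-0.12,0.03],"grip": 1,"delta_rot": [0,0,0]},{"offset": [-0.075,-0.16,0.03],"grip": 1,"delta_rot": [0,0,0]},{"offset": [-0.09,-0.195,0.03],"grip": 1,"delta_rot": [0,0,0]},{"offset": [-0.09,-0.195,0.03],"grip": 1,"delta_rot": [0,0,0]},{"offset": [-0.09,-0.195,0.03],"grip": 1,"delta_rot": [0,0,0]}]}}

```text
time_s: 33.35
eef_pos: [446.8, -384.9, 183.2]
tcp_rot: [-2.023, -2.401, 0.001]
force: [-0.3, 1.0, -0.6]
opening: 0.999
```

```bash
python3 - <<'E'
from h import *
K=cam("wrist");s=bot.state();Rt=R.from_rotvec(s["tcp_rot"]).as_matrix();j=Rt[:,1]
print(s["eef_pos"],s["opening"],"z",Rt[:,2].round(3),s["joint_positions"].round(2))
im=bot.read_camera("wrist");cv2.imwrite("pics/w12.png",im[:,:,::-1])
for d in bot.cut_out("ring","wrist"):
    print(round(d["p"],2),np.round(d["centre"]),*rect(d["mask"],8,K),*rect(d["mask"],16,K))
for d in bot.cut_out("dome","wrist"):
    print("dome",round(d["p"],2),np.round(d["centre"]),*rect(d["mask"],62,K))
E
```

```text
[ 446.80257702 -384.93325962  183.21266075] 0.9987642448578643 z [-0.002  0.001 -1.   ] [-0.03  0.36  0.8   1.83 -0.3   1.08  1.06]
0.94 [250. 193.] [ 440.5 -401. ] [51.4 49. ] 99.7 [ 440.3 -398.9] [50.3 48. ] 99.7
dome 0.66 [398.   6.] [ 539.2 -211.3] [10.1 40.5] 9.7
```

View pics/w12.png

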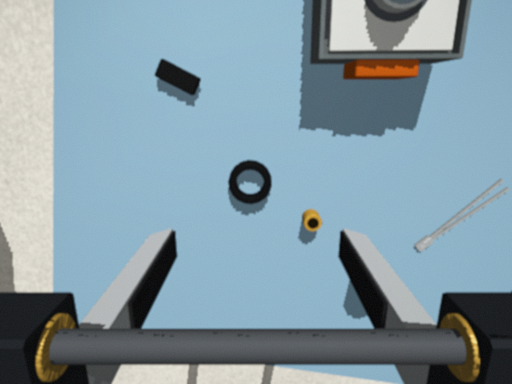

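View w12 (count 14): the ring is at (250,182), 50 mm across, centred at (440.5,-400).

Call:
{"op": "move_arm", "data": {"steps": [{"offset": [-0.0063,-0.015,-0.04],"grip": 0.7,"delta_rot": [0,0,0]},{"offset": [-0.0063,-0.015,-0.08],"grip": 0.7,"delta_rot": [0,0,0]},{"offset": [-0.0063,-0.015,-0.12],"grip": 0.7,"delta_rot": [0,0,0]},{"offset": [-0.0063,-0.015,-0.15],"grip": 0.7,"delta_rot": [0,0,0]},{"offset": [-0.0063,-0.015,-0.175],"grip": 0.7,"delta_rot": [0,0,0]},{"offset": [-0.0063,-0.015,-0.19],"grip": 0.7,"delta_rot": [0,0,0]},{"offset": [-0.0063,-0.015,-0.199],"grip": 0.7,"delta_rot": [0,0,0]},{"offset": [-0.0063,-0.015,-0.204],"grip": 0.7,"delta_rot": [0,0,0]},{"offset": [-0.0063,-0.015,-0.204],"grip": 0.7,"delta_rot": [0,0,0]}]}}

```text
time_s: 34.4
eef_pos: [442.3, -398.0, -20.9]
tcp_rot: [-2.017, -2.405, 0.0]
force: [-0.7, -0.5, 0.7]
opening: 0.853
```

Call:
{"op": "move_arm", "data": {"steps": [{"offset": [0,0,0],"grip": -1,"delta_rot": [0,0,0]},{"offset": [0,0,0],"grip": -1,"delta_rot": [0,0,0]},{"offset": [0,0,0],"grip": -1,"delta_rot": [0,0,0]},{"offset": [0,0,0],"grip": -1,"delta_rot": [0,0,0]},{"offset": [0,0,0],"grip": -1,"delta_rot": [0,0,0]},{"offset": [0,0,0],"grip": -1,"delta_rot": [0,0,0]},{"offset": [0,0,0],"grip": -1,"delta_rot": [0,0,0]}]}}

```text
time_s: 35.1
eef_pos: [442.4, -398.1, -20.6]
tcp_rot: [-2.017, -2.405, -0.0]
force: [-1.4, 1.2, 6.3]
opening: 0.526
```

Call:
{"op": "move_arm", "data": {"steps": [{"offset": [0,0,0.01],"grip": -1,"delta_rot": [0,0,0]},{"offset": [0,0,0.04],"grip": -1,"delta_rot": [0,0,0]},{"offset": [0,0,0.08],"grip": -1,"delta_rot": [0,0,0]},{"offset": [0.005,0.02,0.12],"grip": -1,"delta_rot": [0,0,0]},{"offset": [0.015,0.06,0.15],"grip": -1,"delta_rot": [0,0,0]},{"offset": [0.025,0.1,0.16],"grip": -1,"delta_rot": [0,0,0]},{"offset": [0.035,0.14,0.16],"grip": -1,"delta_rot": [0,0,0]},{"offset": [0.045,0.18,0.16],"grip": -1,"delta_rot": [0,0,0]},{"offset": [0.055,0.22,0.16],"grip": -1,"delta_rot": [0,0,0]},{"offset": [0.066,0.26,0.16],"grip": -1,"delta_rot": [0,0,0]}]}}

```text
time_s: 36.1
eef_pos: [508.4, -136.5, 140.0]
tcp_rot: [-2.018, -2.405, -0.001]
force: [1.3, -0.1, -1.0]
opening: 0.525
```

```bash
python3 - <<'E'
from h import *
s=bot.state();Rt=R.from_rotvec(s["tcp_rot"]).as_matrix();j=Rt[:,1]
print(s["eef_pos"],s["opening"],"jawyaw",np.degrees(np.arctan2(j[1],j[0])),"z",Rt[:,2].round(3),np.array([520.3,-90.4])-s["eef_pos"][:2])
E
```

```text
[ 508.43771541 -136.47829375  140.04103294] 0.5245066673313135 jawyaw 9.996583856591544 z [-0.001  0.002 -1.   ] [11.86228459 46.07829375]
```

Call:
{"op": "move_arm", "data": {"steps": [{"offset": [0.0119,0.0461,0],"grip": -1,"delta_rot": [0,0,0]},{"offset": [0.0119,0.0461,0],"grip": -1,"delta_rot": [0,0,0]},{"offset": [0.0119,0.0461,-0.03],"grip": -1,"delta_rot": [0,0,0]},{"offset": [0.0119,0.0461,-0.06],"grip": -1,"delta_rot": [0,0,0]},{"offset": [0.0119,0.0461,-0.085],"grip": -1,"delta_rot": [0,0,0]},{"offset": [0.0119,0.0461,-0.1],"grip": -1,"delta_rot": [0,0,0]},{"offset": [0.0119,0.0461,-0.106],"grip": -1,"delta_rot": [0,0,0]},{"offset": [0.0119,0.0461,-0.109],"grip": -1,"delta_rot": [0,0,0]},{"offset": [0.0119,0.0461,-0.11],"grip": -1,"delta_rot": [0,0,0]},{"offset": [0.0119,0.0461,-0.11],"grip": -1,"delta_rot": [0,0,0]}]}}

```text
time_s: 37.1
eef_pos: [520.9, -90.4, 30.8]
tcp_rot: [-2.019, -2.406, -0.003]
force: [-0.4, -0.8, -0.9]
opening: 0.526
```

Call:
{"op": "move_arm", "data": {"steps": [{"offset": [0,0,0],"grip": 0.4,"delta_rot": [0,0,0]},{"offset": [0,0,0],"grip": 0.4,"delta_rot": [0,0,0]},{"offset": [0,0,0],"grip": 0.4,"delta_rot": [0,0,0]},{"offset": [0,0,0],"grip": 0.4,"delta_rot": [0,0,0]},{"offset": [0,0,0.02],"grip": 0.4,"delta_rot": [0,0,0]},{"offset": [0,0,0.06],"grip": 0.4,"delta_rot": [0,0,0]},{"offset": [0,0,0.1],"grip": 0.4,"delta_rot": [0,0,0]},{"offset": [0,0,0.14],"grip": 0.4,"delta_rot": [0,0,0]},{"offset": [0,0,0.16],"grip": 0.4,"delta_rot": [0,0,0]},{"offset": [0,0,0.16],"grip": 0.4,"delta_rot": [0,0,0]}]}}

```text
time_s: 38.1
eef_pos: [522.4, -90.5, 193.5]
tcp_rot: [2.018, 2.406, 0.009]
force: [0.1, 0.5, -0.5]
opening: 0.703
```

Call:
{"op": "move_arm", "data": {"steps": [{"offset": [0.01,-0.03,0.02],"grip": 1,"delta_rot": [0,0,0]},{"offset": [0.02,-0.06,0.03],"grip": 1,"delta_rot": [0,0,0]},{"offset": [0.02,-0.07,0.03],"grip": 1,"delta_rot": [0,0,0]},{"offset": [0.02,-0.07,0.03],"grip": 1,"delta_rot": [0,0,0]}]}}

```text
time_s: 38.5
eef_pos: [541.6, -161.9, 222.6]
tcp_rot: [2.022, 2.403, 0.007]
force: [-0.1, 1.0, -0.8]
opening: 0.986
```

```bash
python3 - <<'E'
from h import *
K=cam("wrist");s=bot.state();print(s["eef_pos"],s["opening"],s["time_s"])
im=bot.read_camera("wrist").copy()
u=np.array([-.1754,.9845]);v=np.array([.9845,.1754]);b=np.array([528.9,-139.7])
for n,z in (("ring",66),("dome",62),("divider",50)):
    for d in bot.cut_out(n,"wrist"):
        r=rect(d["mask"],z,K);print(n,round(d["p"],2),*r,"box x,y",((r[0]-b)@v).round(1),((r[0]-b)@u).round(1))
cv2.imwrite("pics/w13.png",cv2.resize(im[:,:,::-1],(768,576),interpolation=cv2.INTER_CUBIC))
E
```

```text
[ 541.62049695 -161.89536467  222.56367984] 0.9858577736202582 38.5
ring 0.89 [521.6 -93.6] [48.2 47.8] 99.8 box x,y 0.9 46.7
dome 0.63 [ 527.6 -137.7] [227.8 132.3] 99.9 box x,y -0.9 2.2
dome 0.63 [522.  -93.5] [48.9 49.1] 54.8 box x,y 1.3 46.7
divider 0.98 [ 529.2 -139.5] [212.1 114.5] 100.3 box x,y 0.3 0.1
divider 0.5 [506.6 -17.2] [14.8 59.2] 9.9 box x,y -0.5 124.5
```

View pics/w13.png

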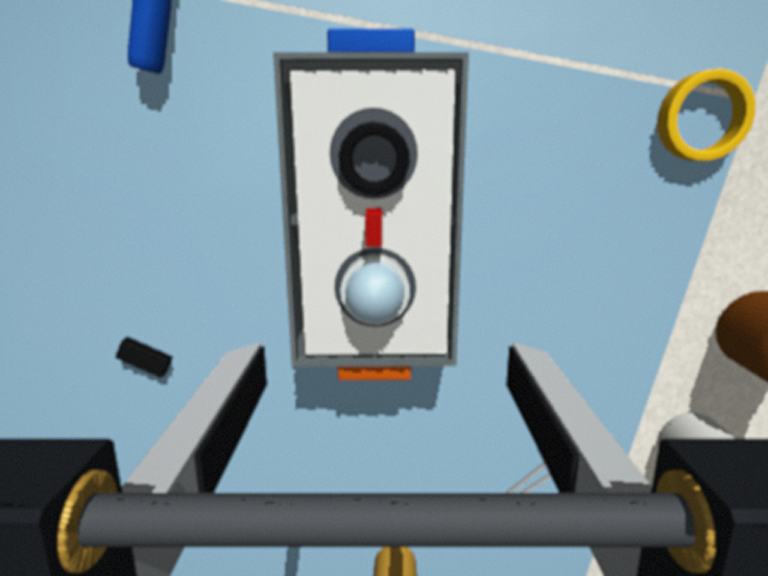

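View w13 (count 15): the ring sits on the blue-end pad at (375,158) and the dome, dome up, on the orange-end pad at (375,289), both inside their pads. The divider is flat. Handing in.

```bash
python3 -c "
from plant import bot
print(bot.state()['force']); print(bot.close_job())"
```

```text
[-0.03493173  0.17328027 -0.02630305]
the job is handed in; nothing more can be done
None
```

I packed the box in the asked order and handed the job in at about 39 s of the 122 s allowed. The board lies in the orange end and the 32 mm barrel stands in the blue end. The divider went on next, then the dome over the board and the ring over the barrel.

**Last checks:**
- **Divider:** about 0.3 mm off the box centre, yaw 100.3° against 100.1° for the box, and seen at its right size (212 x 114 mm) at ledge height.
- **Ring:** about 1 mm and 3 mm off the pad centre in x and y, against the 15 mm allowed.
- **Dome:** it stands dome up inside its pad by eye and was released at most about 1 mm above it. The network's dome detections in the last picture were wrong (it took the box and the ring for the dome), so I have no measured position for it.
- **Board and barrel:** not visible under the divider. They were flat and upright in the last picture before it went on.
- **Gripper:** open, clear of everything, with about zero force on it.

**What disagreed:** the reported TCP did not match the finger ends. The real tips sit about 25 mm or more behind it, and my first close passed above the board without moving it. I noticed this from the pictures and from the lack of contact force. After that I set each height from where that object was gripped on the table.

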